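Centre the tea tin on the guarded scale

TASK

Weigh the green tea tin: lift it out of the clear rack, stand it upright on the bare counter and let go so that you can take it again by its other two faces, then set it down gently, upright and centred, on the small scale's pan between the clear side guards, so that no edge of the tin hangs over the pan. Let go and leave it standing there; leave the other tins and all the other things on the counter where they are.

Things in the scene. Friction and masses are not known exactly. Their poses are not given: they have to be found in the camera images.
- tin_green: Green tea tin, rigid closed box, flat lid, 64 mm (x) by 46 mm (y) by 100 mm tall, 0.2 to 0.42 kg. Origin: centre of underside. Broad faces look along +-y (46 mm apart), narrow faces along +-x (64 mm apart). A half turn about z makes no difference. Starts upright in any of the rack's three bays, axes parallel to the rack's within 2 degrees.
- rack: Fixed clear acrylic rack, left or right of the middle. Base 84 mm (x) by 214 mm (y), 10 mm thick, tins stand on it. Four clear dividers, 72 mm (x) by 4 mm, at y -99, -33, 33, 99 mm, tops 120 mm above the counter (10 mm over the tins). Bays open at top and both x ends; only 8 mm between broad faces and dividers: take a tin by its narrow faces. Origin: centre of underside.
- scale: Fixed small white digital scale, on the other side of the middle from the rack. Origin on the counter under the pan's centre. Housing x -85 to 55, y -58 to 58, 22 mm high, display at -x. Two upright clear guards, x -36 to 36, 4 mm thick, inner faces at y -42 and 42 mm, tops 146 mm above the counter; open at the top and both x ends.
- pan (a point): Centre of the top of the scale's fixed steel pan, 36 mm above the counter; axes as the scale's. Pan 58 mm (x) by 76 mm (y). The tin fits, 6 mm to spare all round, only with its x along the pan's y. Then each narrow face is 10 mm from a guard (tin top 10 mm below the guards'): no room for fingers there, but the broad faces, towards pan +-x, are free.
- tin_corner0 (a point): A bottom corner of the green tin, at x +32, y +23, z 0 mm in its frame.
- tin_corner1 (a point): A bottom corner of the green tin, at x +32, y -23, z 0 mm in its frame.
- tin_corner2 (a point): A bottom corner of the green tin, at x -32, y -23, z 0 mm in its frame.
- tin_corner3 (a point): A bottom corner of the green tin, at x -32, y +23, z 0 mm in its frame.
- tin_red: Red tea tin of the same size as the green one, loose, in another bay of the rack; leave it alone. Origin: centre of underside.
- tin_white: White tea tin of the same size as the green one, loose, in another bay of the rack; leave it alone. Origin: centre of underside.
- bottle: Navy drink bottle, flip cap closed, 68 mm across, 199 mm tall, standing at the left; leave alone. Origin: centre of underside.
- pen_stand: Clear acrylic pen stand, 80 mm square, 100 mm tall, with three pens up to 145 mm high, standing at the right; leave alone. Origin: centre of underside.
- coaster: Loose round cork coaster, 94 mm across, 6 mm thick, on the counter between rack and scale, towards the far edge; leave alone. Nearer than it, midway between rack and scale about 510 mm straight ahead of the robot, the counter is always bare. Origin: centre of underside.
- set_square: Yellow plastic set square lying flat near the robot, 92 mm (x) by 160 mm (y), 4 mm thick; leave alone. Origin: middle of that rectangle, underside.
- egg_timer: White ceramic egg-shaped kitchen timer, 60 mm across, 72 mm tall, standing towards the far edge; leave alone. Origin: centre of underside.
- clip: Black bulldog clip lying towards the far edge, about 70 mm (y) by 66 mm (x, -18 to +48), 28 mm high, steel wire handles to its +x; leave alone. Origin: underside.
Things that resemble listed ones, but are neither listed nor needed, are in the scene too. Of the things like the tin_green, leave any that is black or yellow; of the rest the smaller one is meant.

How it is judged:
On the way:
1. the green tin stands upright on the counter, out of the rack, with the fingers off it (height (world z) of tin_green below 0.004 m and angle between tin_green's own z axis and vertical below 0.06 rad and linear speed of tin_green below 0.03 m/s and contact force between the fingers and tin_green below 0.1 N), for 0.1 s.
At the end, for the whole second after the job is handed in: The green tin stands upright (within 0.05 rad) and at rest on the scale's pan, its underside within 4 mm of the pan's top, all four of its bottom corners inside the pan's 58 by 76 mm outline, not touched by the fingers (x of tin_corner0 in the frame of pan between -0.029 and 0.029 m and y of tin_corner0 in the frame of pan between -0.038 and 0.038 m and x of tin_corner1 in the frame of pan between -0.029 and 0.029 m and y of tin_corner1 in the frame of pan between -0.038 and 0.038 m and x of tin_corner2 in the frame of pan between -0.029 and 0.029 m and y of tin_corner2 in the frame of pan between -0.038 and 0.038 m and x of tin_corner3 in the frame of pan between -0.029 and 0.029 m and y of tin_corner3 in the frame of pan between -0.038 and 0.038 m and z of tin_green in the frame of pan between -0.004 and 0.004 m and angle between tin_green's own z axis and vertical below 0.05 rad and linear speed of tin_green below 0.02 m/s and contact force between the fingers and tin_green below 0.1 N).
It fails at once if the red or the white tin is moved by more than 20 mm (distance of any of tin_red, tin_white from where it was at the start of the episode above 0.02 m).
It fails at once if another thing on the counter is moved by more than 25 mm (distance of any of bottle, pen_stand, coaster, set_square, egg_timer, clip from where it was at the start of the episode above 0.025 m).
It fails at once if the green tin is slammed, dropped or pressed onto the scale (over 60 N) (contact force between tin_green and scale above 60 N).
It fails at once if the green tin is let go over the pan while its underside is still more than 6 mm above it (horizontal distance between tin_green and pan below 0.05 m and z of tin_green in the frame of pan above 0.006 m and contact force between the fingers and tin_green below 0.05 N).
It fails at once if the green tin is tipped over (angle between tin_green's own z axis and vertical above 0.8 rad).
It also fails if it takes over 64 s, if anything falls off the work surface, if the arm or the gripper's body presses on something with over 40 N, if the wrist force passes 120 N, or if a joint passes its speed limit or range.

ROBOT

A 6-joint arm with a two-finger parallel gripper is mounted at the origin on the work surface. World frame = base frame: x ahead of the robot, y to its left, z up, the work surface at z = 0. Lengths are in m, angles in rad, forces in N, time in s.
With the tool pointing down it reaches from about 0.325 to 0.75 m from the base axis. Payload 7.6 kg.
Tool frame: the origin (TCP) lies between the finger pads; the fingertips stand env.nose_length ahead of it and the grasp point (between the pads) lies 5 mm behind it (env.nose_length is the distance from the TCP to the fingertips, in m); y points along the fingers, z is the direction in which the jaws open and shut, and the axes are right-handed (so a half turn about y gives the same grasp; the last joint's range is limited). The gripper opens to 85 mm and grips with 20 to 120 N. Pads are 22 mm wide; open, the fingers measure 114 mm over their backs; the gripper's body (76 mm by 85 mm) begins 54 mm behind the grasp point. The pads swing forward as they close: fully open they stand 13 mm farther back than shut.
Start: joints at [-1.201, 0.052, 1.401, -0, 1.689, -0.07], TCP at [0.224, -0.475, 0.245] pointing down, gripper open.
Joint ranges: [-2.9, 2.9], [-0.91, 2.17], [0.12, 2.37], [-1.06, 4.2], [0.26, 2.73], [-2.93, 2.93]. Speed limits (rad/s): [2.57, 2.57, 3.01, 3.14, 3.14, 3.14].

INTERFACE

Orientations are given as a unit quaternion [w, x, y, z].
In Python, from workcell import env, read_camera, calibration gives the robot as it stands.
- The arm moves only by the tool arm_command, never from a script. Its argument "rows" is a list of rows, each a list of 7 numbers: the shift along the world's x, y, z in m, then the turn, a rotation vector about the world's x, y, z in rad, then the opening, from 0 (shut) to 1 (fully open). A call has exactly 10 rows; each row shifts and turns the commanded pose from where the row before left it; what a row does not reach is not made up. A row lasts 1/8 s, in which the tool goes at most 62.5 mm and 10.7 degrees, less where a joint would pass 70% of its speed; a pose out of reach is approached as far as the arm can. A call with a gripper value outside its range is refused whole. The fingers move at their own pace and stop on an object; "grip_force" is the grip in N (left out, the last holds). Time passes only in rows, so rows that do not move let the fingers close, or fill a call up. It gives the time, the measured TCP pose, the force and the opening at its end, in the units of the state.
- env.sense(): the state, without advancing time (a new reading comes with each control period).
- read_camera(name): name is "side" or "top"; returns (picture, depth): 384x512x3 uint8, red, green, blue; 384x512 float32, m along the optical axis (not along the pixel's ray), 0 where there is no reading.
- calibration(name): a dict with "fx", "fy", "cx", "cy" (pixels), "k1" (the pictures are not rectified: a ray, as slopes to the right and down, at radius r is drawn at 1 + k1 r^2 times it, then the intrinsics apply), "extrinsics" (4x4, takes a point from camera to world coordinates). Camera axes: x right, y down, z forward; pixel columns grow to the right and rows downward; lengths in m; the calibration is good to about 2 mm. A picture is of the moment at which its call begins. calibration takes no time and is no camera call.
- env.hand_in(): hands the job in, once; it reports no verdict.
The state is a dict: "t": time; "joints": joint angles; "qd": joint speeds; "tau": joint torques, N m; "position": TCP position; "eef_rot": TCP orientation; "wrist_force": force on the tool from outside, world axes, zero at the start; "moment": the same for the moment, N m; "grip_width": opening from 0.0 (shut) to 1.0 (fully open).
Only numpy, scipy, OpenCV 4.12 (cv2) and the standard library are available. Lean on these libraries where they do the work, as an engineer would, in place of code of your own. Each camera call takes 0.05 s, during which the arm holds its last target. There are 200 camera calls.

## Working session

There is one attempt and no reset: what is moved stays moved. The work goes in short steps, Python scripts to look and compute and a tool call to move; the robot and the scene stay as the last step left them, time stands still between calls to the robot, and variables do not carry over. Pictures are saved under pics/ and viewed, about 8 in all and at most 12, crops included, and the job is handed in when it is done.

Besides the shell and the picture viewer there is one more tool, called as name(argument=value, ...) on one line, values as JSON. arm_command: Moves the arm, as the interface text tells. Its arguments: {"type":"object","properties":{"rows":{"type":"array"},"grip_force":{"type":"number"}},"required":["rows"]}

```bash
mkdir -p pics
cat > h.py <<'E'
import numpy as np, cv2
from workcell import env, read_camera, calibration
def rays(name,uv):
    c=calibration(name); uv=np.atleast_2d(np.float64(uv))
    d=np.c_[(uv[:,0]-c['cx'])/c['fx'],(uv[:,1]-c['cy'])/c['fy']]; s=d.copy()
    for _ in range(20): s=d/(1+c['k1']*(s**2).sum(1,keepdims=True))
    E=np.array(c['extrinsics']); return E[:3,3], np.c_[s,np.ones(len(s))]@E[:3,:3].T
def on_plane(name,uv,z):
    o,d=rays(name,uv); return o+d*((z-o[2])/d[:,2])[:,None]
def cloud(name,dep):
    h,w=dep.shape; u,v=np.meshgrid(np.arange(w),np.arange(h))
    o,d=rays(name,np.c_[u.ravel(),v.ravel()]); return (o+d*dep.ravel()[:,None]).reshape(h,w,3)
def proj(name,P):
    c=calibration(name); E=np.array(c['extrinsics']); q=(np.atleast_2d(P)-E[:3,3])@E[:3,:3]; s=q[:,:2]/q[:,2:]
    s=s*(1+c['k1']*(s**2).sum(1,keepdims=True)); return s*[c['fx'],c['fy']]+[c['cx'],c['cy']]
E
python3 - <<'E'
from h import *
for n in('top','side'):
    p,d=read_camera(n); np.savez(f'{n}0.npz',p=p,d=d)
    cv2.imwrite(f'pics/{n}0.png',cv2.resize(p[:,:,::-1],(800,600),interpolation=cv2.INTER_CUBIC))
    c=calibration(n); print(n,np.round(c['extrinsics'],3).tolist(),c['fx'],c['k1'])
print(env.nose_length, env.sense())
E
```

```text
top [[0.027, -0.987, 0.156, 0.317], [-1.0, -0.029, -0.007, -0.01], [0.011, -0.156, -0.988, 1.49], [0.0, 0.0, 0.0, 1.0]] 472.3236880926476 0.04500321799030696
side [[0.944, -0.203, 0.262, 0.072], [-0.331, -0.572, 0.75, -1.412], [-0.002, -0.795, -0.607, 1.182], [0.0, 0.0, 0.0, 1.0]] 458.7198987804575 -0.16266058050612048
0.014 {'t': 0.1, 'joints': array([-1.20126675e+00,  5.27922704e-02,  1.40161546e+00, -2.20986854e-05,
        1.68859721e+00, -7.02633997e-02]), 'qd': array([-0.00119082, -0.00168211, -0.00238222,  0.00031841, -0.00014347,
        0.00143114]), 'tau': array([ 8.90565043e-04, -3.82581961e+01, -3.60985672e+01, -1.56606887e-05,
        4.81828465e-03,  2.48305099e-05]), 'position': array([ 0.22346387, -0.47479604,  0.24455086]), 'eef_rot': array([ 0.15415718, -0.1543214 ,  0.69057229, -0.68958711]), 'wrist_force': array([-0.03072068, -0.11555769,  0.42828099]), 'moment': array([ 0.01821597, -0.04203212, -0.02407692]), 'grip_width': 1.0015053996954697}
```

View pics/top0.png

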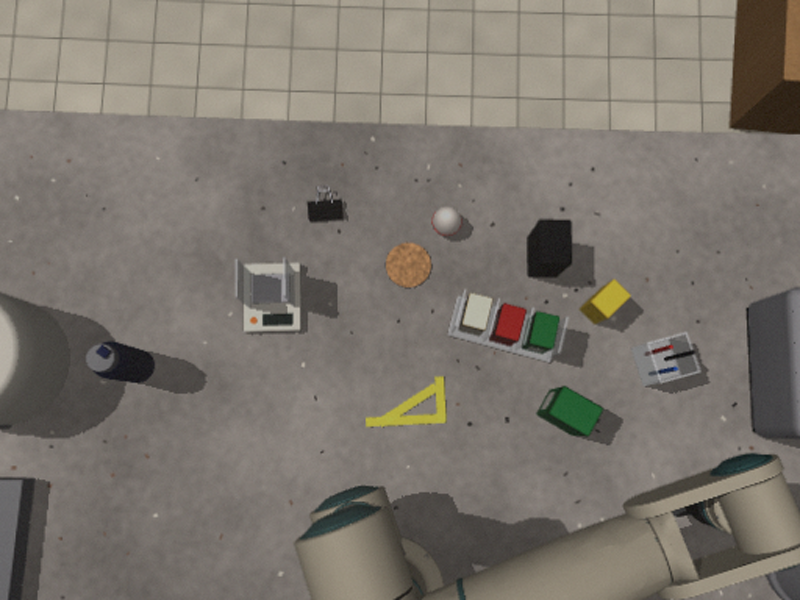

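View pics/side0.png

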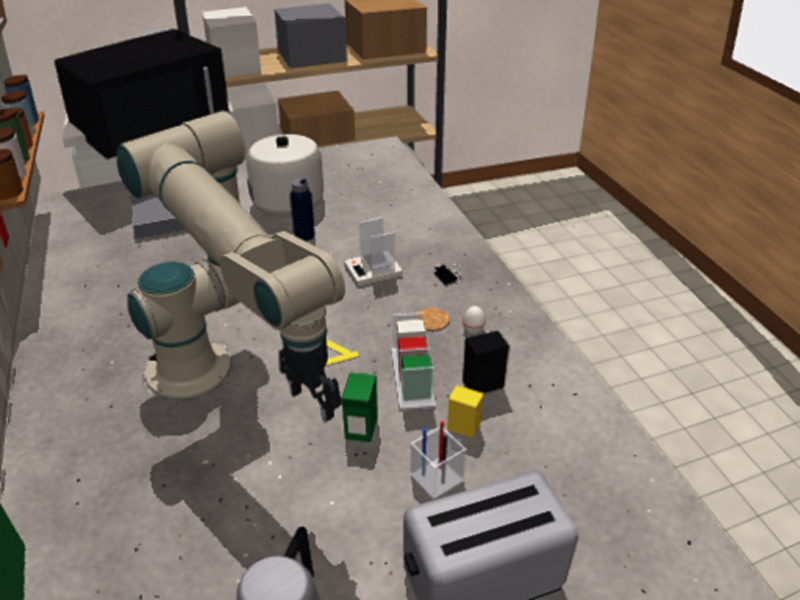

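Top view (shown at 800x600). Candidates for the tin:
- Green tin in the rack's right bay, (544,330).
- Larger loose green tin, (570,411).
- Black one, (550,248), and yellow one, (606,301), both excluded.

The smaller green one is the one in the rack. The scale is at (271,295), with its display facing the robot.

```bash
cat > m.py <<'E'
from h import *
z=np.load('top0.npz'); p,d=z['p'],z['d']; X=cloud('top',d)
hsv=cv2.cvtColor(p,cv2.COLOR_RGB2HSV); H,S,V=[hsv[...,i].astype(int) for i in range(3)]
def rect(m,name,zz=None):
    m=m.astype(np.uint8); n,l,st,_=cv2.connectedComponentsWithStats(m)
    for i in range(1,n):
        if st[i,4]<60: continue
        mm=l==i; zt=np.median(X[mm][:,2]) if zz is None else zz
        c=max(cv2.findContours(mm.astype(np.uint8),0,1)[0],key=cv2.contourArea)[:,0]
        W=on_plane(name,c,zt)[:,:2]; r=cv2.minAreaRect((W*1000).astype(np.float32))
        pc=np.argwhere(mm).mean(0)[::-1]
        print('px',pc.round(),'z',zt.round(4),'c',np.round(r[0],1),'size',np.round(r[1],1),'ang',round(r[2],1),'n',st[i,4])
if __name__=='__main__':
    roi=np.zeros(H.shape,bool); roi[175:285,280:400]=1
    print('green lids'); rect(roi&(H>50)&(H<80)&(S>120)&(X[...,2]>.095),'top')
    print('red'); rect(roi&((H<8)|(H>172))&(S>120)&(X[...,2]>.095),'top')
    print('white lid'); rect(roi&(S<70)&(V>170)&(X[...,2]>.095),'top')
    r2=np.zeros(H.shape,bool); r2[160:220,145:200]=1
    print('housing'); rect(r2&(X[...,2]>.012)&(X[...,2]<.028),'top',.022)
    print('pan'); rect(r2&(X[...,2]>.03)&(X[...,2]<.042),'top',.036)
    print('guards'); rect(r2&(X[...,2]>.12),'top',.146)
    print('display'); rect(r2&(V<70),'top',.022)
    c1=cv2.resize(p[160:220,145:205,::-1],(600,600),interpolation=cv2.INTER_CUBIC)
    cv2.imwrite('pics/crop_scale.png',c1)
    cv2.imwrite('pics/crop_rack.png',cv2.resize(p[180:285,280:410,::-1],(743,600),interpolation=cv2.INTER_CUBIC))
E
python3 m.py
```

```text
green lids
px [348. 211.] z 0.11 c [ 501.7 -278.4] size [44.5 62.3] ang 77.4 n 316
px [368. 263.] z 0.1303 c [ 352.4 -329.6] size [85.7 59.1] ang 60.8 n 597
red
px [326. 206.] z 0.1098 c [ 513.8 -214. ] size [46.4 66.3] ang 76.3 n 340
white lid
px [305. 199.] z 0.1096 c [ 535.2 -152.1] size [41.9 58.3] ang 77.5 n 277
housingTraceback (most recent call last):
  File "m.py", line 19, in <module>
    print('housing'); rect(r2&(X[...,2]>.012)&(X[...,2]<.028),'top',.022)
                      ~~~~^^^^^^^^^^^^^^^^^^^^^^^^^^^^^^^^^^^^^^^^^^^^^^^
  File "m.py", line 12, in rect
    print('px',pc.round(),'z',zt.round(4),'c',np.round(r[0],1),'size',np.round(r[1],1),'ang',round(r[2],1),'n',st[i,4])
                              ^^^^^^^^
AttributeError: 'float' object has no attribute 'round'
```

```bash
sed -i 's/zt.round(4)/round(float(zt),4)/' m.py; python3 m.py | sed -n '/housing/,$p'
```

```text
housing
px [168. 173.] z 0.022 c [599.6 271.3] size [64.4 72.3] ang 3.0 n 164
px [177. 199.] z 0.022 c [564.7 250.1] size [140.4 115.2] ang 1.7 n 778
pan
px [171. 185.] z 0.036 c [579.2 253.6] size [60.3 75.9] ang 1.7 n 358
guards
px [182. 177.] z 0.146 c [580.8 208.9] size [74.1  8.4] ang 5.4 n 76
px [152. 178.] z 0.146 c [575.2 294.8] size [73.7  5.7] ang 3.5 n 76
display
px [177. 204.] z 0.022 c [520.  240.1] size [19.  56.4] ang 1.6 n 128
```

View pics/crop_rack.png

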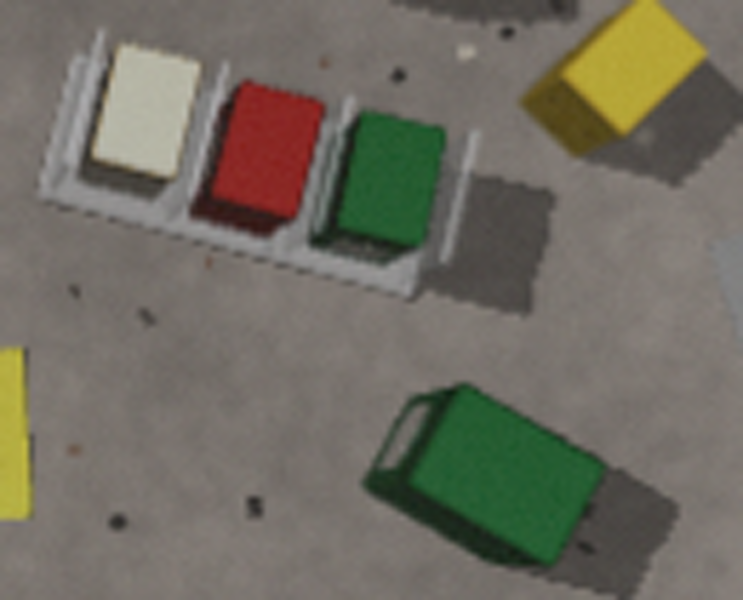

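View pics/crop_scale.png

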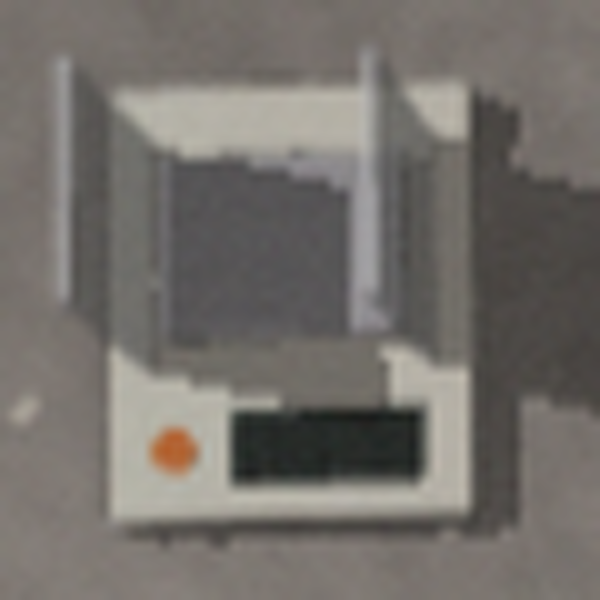

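The lid is in the right bay at rack crop (390,180) and is smaller than the loose green tin, so the choice holds. In the scale crop, the pan is centred near (265,245) and both guards are visible. Next I work out the tool yaw and offsets.

```bash
cat >> h.py <<'E'
from scipy.spatial.transform import Rotation as R
def state():
    s=env.sense(); q=s['eef_rot']; M=R.from_quat([q[1],q[2],q[3],q[0]]).as_matrix()
    y=M[:,1]; jaw=np.degrees(np.arctan2(M[1,2],M[0,2]))
    print('t',round(s['t'],2),'tcp',(s['position']*1000).round(1),'fingers',y.round(3),'jawyaw',round(jaw,2),'q',np.degrees(s['joints']).round(1),'F',s['wrist_force'].round(1),'g',round(s['grip_width'],3)); return s,M
E
python3 -c "
from h import *
state()"
```

```text
t 0.1 tcp [ 223.5 -474.8  244.6] fingers [-0.001  0.001 -1.   ] jawyaw -64.8 q [-68.8   3.   80.3  -0.   96.7  -4. ] F [-0.  -0.1  0.4] g 1.002
```

arm_command(rows=[[0.0278,0.0196,-0.004,0,0,0.0895,1],[0.0278,0.0196,-0.004,0,0,0.0895,1],[0.0278,0.0196,-0.004,0,0,0.0895,1],[0.0278,0.0196,-0.004,0,0,0.0895,1],[0.0278,0.0196,-0.004,0,0,0.0895,1],[0.0278,0.0196,-0.004,0,0,0.0895,1],[0.0278,0.0196,-0.004,0,0,0.0895,1],[0.0278,0.0196,-0.004,0,0,0.0895,1],[0.0278,0.0196,-0.004,0,0,0.0895,1],[0.0278,0.0196,-0.004,0,0,0.0895,1]], grip_force=40)

```text
t: 1.35
position: [0.5023, -0.2782, 0.2047]
eef_rot: [0.438, -0.439, 0.555, -0.554]
wrist_force: [-0.7, -0.3, 0.0]
grip_width: 1.001
```

Run:
```python
from h import *
state()
p,d=read_camera('side'); np.savez('side1.npz',p=p,d=d)
X=cloud('side',d); hsv=cv2.cvtColor(p,cv2.COLOR_RGB2HSV)
# expected lid corners drawn
a=np.radians(-13.5);c=np.array([.5017,-.2784]);
Q=[[*(c+np.array([[np.cos(a),-np.sin(a)],[np.sin(a),np.cos(a)]])@[x,y]),.11] for x,y in((.032,.023),(.032,-.023),(-.032,-.023),(-.032,.023))]
uv=proj('side',Q); print(uv.round(1).tolist())
b=np.radians(1.7);c2=np.array([.5795,.2515]); Rb=np.array([[np.cos(b),-np.sin(b)],[np.sin(b),np.cos(b)]])
u2=proj('side',[[*(c2+Rb@[x,y]),.036] for x,y in((.029,.038),(.029,-.038),(-.029,-.038),(-.029,.038))])
u3=proj('side',[[*(c2+Rb@[x,y]),.022] for x,y in((.055,.058),(.055,-.058),(-.085,-.058),(-.085,.058))])
k=6
def crop(x0,y0,w,h,polys):
    im=cv2.resize(p[y0:y0+h,x0:x0+w,::-1],None,fx=k,fy=k,interpolation=cv2.INTER_CUBIC)
    for q in polys: cv2.polylines(im,[((q-[x0,y0]+.5)*k).astype(int)],True,(255,0,255),1)
    return im
A=crop(240,190,60,80,[uv]);B=crop(215,135,60,80,[u2,u3])
cv2.imwrite('pics/side1.png',np.hstack([A,B]))
```

```text
t 1.35 tcp [ 502.3 -278.2  204.7] fingers [-0.001  0.    -1.   ] jawyaw -13.35 q [-32.7  11.8  75.3   0.   93.  -19.3] F [-0.7 -0.3  0. ] g 1.001
[[273.7, 225.4], [275.5, 234.0], [257.2, 235.3], [255.9, 226.7]]
```

View pics/side1.png

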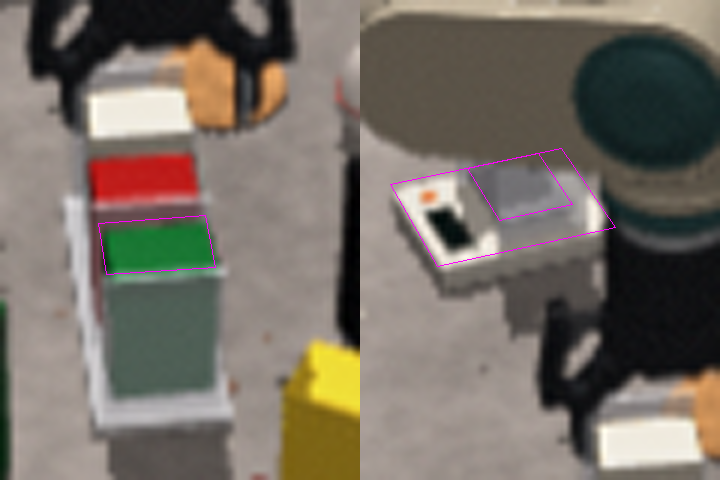

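The left crop shows the projected lid outline lying on the green lid in the rack, under the gripper. The right crop shows the scale outline matching the housing. Both agree to within about a pixel, so I descend.

arm_command(rows=[[0,0,-0.0185,0,0,0,1],[0,0,-0.0185,0,0,0,1],[0,0,-0.0185,0,0,0,1],[0,0,-0.0185,0,0,0,1],[0,0,-0.0185,0,0,0,1],[0,0,-0.0185,0,0,0,1],[0,0,-0.013,0,0,0,1],[0,0,-0.007,0,0,0,1],[0,0,0,0,0,0,1],[0,0,0,0,0,0,0.85]])

```text
t: 2.65
position: [0.502, -0.2793, 0.0751]
eef_rot: [-0.438, 0.437, -0.555, 0.556]
wrist_force: [0.1, -0.5, 0.4]
grip_width: 0.854
```

arm_command(rows=[[0,0,0,0,0,0,0.6],[0,0,0,0,0,0,0.4],[0,0,0,0,0,0,0.3],[0,0,0,0,0,0,0.3],[0,0,0,0,0,0,0.3],[0,0,0,0,0,0,0.3],[0,0,0,0,0,0,0.3],[0,0,0,0,0,0,0.3],[0,0,0,0,0,0,0.3],[0,0,0,0,0,0,0.3]], grip_force=40)

```text
t: 3.9
position: [0.5022, -0.2794, 0.0754]
eef_rot: [-0.438, 0.437, -0.555, 0.556]
wrist_force: [1.6, 0.8, 5.7]
grip_width: 0.745
```

The opening, 0.745 × 85 ≈ 63 mm, matches the tin's 64 mm. Lifting.

arm_command(rows=[[0,0,0.005,0,0,0,0.3],[0,0,0.01,0,0,0,0.3],[0,0,0.016,0,0,0,0.3],[0,0,0.018,0,0,0,0.3],[0,0,0.018,0,0,0,0.3],[0,0,0.018,0,0,0,0.3],[0,0,0.018,0,0,0,0.3],[0,0,0.018,0,0,0,0.3],[0,0,0.014,0,0,0,0.3],[0,0,0,0,0,0,0.3]])

```text
t: 5.15
position: [0.502, -0.2793, 0.2108]
eef_rot: [-0.438, 0.437, -0.555, 0.556]
wrist_force: [0.0, 0.8, -3.1]
grip_width: 0.747
```

Run:
```python
from h import *
state()
p,d=read_camera('side'); X=cloud('side',d); hsv=cv2.cvtColor(p,cv2.COLOR_RGB2HSV)
m=(hsv[...,0]>50)&(hsv[...,0]<80)&(hsv[...,1]>90)
u=proj('side',[.502,-.279,.19])[0].round().astype(int); print(u)
x0,y0=u[0]-50,u[1]-35
cv2.imwrite('pics/side2.png',cv2.resize(p[y0:y0+80,x0:x0+100,::-1],None,fx=6,fy=6,interpolation=cv2.INTER_CUBIC))
mm=m[y0:y0+80,x0:x0+100]; Z=X[y0:y0+80,x0:x0+100][mm]; Z=Z[np.abs(Z[:,1]+.279)<.05]; print(np.percentile(Z[:,2],[1,5,50,95,99]))
```

```text
t 5.15 tcp [ 502.  -279.3  210.8] fingers [ 0.002 -0.001 -1.   ] jawyaw -13.53 q [-32.8  11.6  74.9   0.   93.4 -19.3] F [ 0.   0.8 -3.1] g 0.747
[266 213]
[0.12131242 0.1256132  0.20304512 0.24608835 0.26807108]
```

View pics/side2.png

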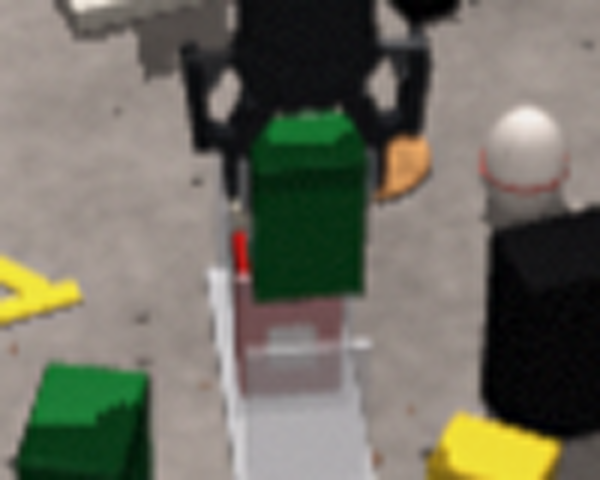

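The side crop shows the tin held upright at (305,210), clear of the rack, with its neighbours still in place. I carry it to the bare spot while turning.

arm_command(rows=[[0,0.005,0.003,0,0,-0.03,0.3],[0,0.012,0.003,0,0,-0.065,0.3],[0,0.016,0.002,0,0,-0.075,0.3],[0,0.016,0.002,0,0,-0.075,0.3],[0,0.016,0,0,0,-0.075,0.3],[0,0.016,0,0,0,-0.075,0.3],[0,0.016,0,0,0,-0.075,0.3],[0,0.016,0,0,0,-0.075,0.3],[0,0.016,0,0,0,-0.075,0.3],[0,0.016,0,0,0,-0.075,0.3]])

```text
t: 6.45
position: [0.5012, -0.1331, 0.2187]
eef_rot: [0.221, -0.222, 0.672, -0.671]
wrist_force: [0.3, 0.1, -4.2]
grip_width: 0.749
```

arm_command(rows=[[0.001,0.016,0,0,0,-0.075,0.3],[0.001,0.016,0,0,0,-0.075,0.3],[0.001,0.016,0,0,0,-0.075,0.3],[0.001,0.016,0,0,0,-0.075,0.3],[0.001,0.016,-0.005,0,0,-0.075,0.3],[0.001,0.016,-0.01,0,0,-0.075,0.3],[0.001,0.016,-0.015,0,0,-0.075,0.3],[0.001,0.016,-0.018,0,0,-0.06,0.3],[0,0.014,-0.018,0,0,-0.026,0.3],[0,0.008,-0.014,0,0,0,0.3]])

```text
t: 7.7
position: [0.509, 0.0168, 0.138]
eef_rot: [0.01, -0.011, 0.707, -0.707]
wrist_force: [-0.2, 0.9, -4.2]
grip_width: 0.743
```

Run:
```python
from h import *
state()
```

```text
t 7.7 tcp [509.   16.8 138. ] fingers [-0.002  0.    -1.   ] jawyaw -88.34 q [-2.3  4.  91.5 -0.  84.5 86.1] F [-0.2  0.9 -4.2] g 0.743
```

arm_command(rows=[[0,0,-0.012,0,0,0,0.3],[0,0,-0.014,0,0,0,0.3],[0,0,-0.014,0,0,0,0.3],[0,0,-0.012,0,0,0,0.3],[0,0,-0.008,0,0,0,0.3],[0,0,-0.004,0,0,0,0.3],[0,0,-0.002,0,0,0,0.3],[0,0,0,0,0,0,0.3],[0,0,0,0,0,0,0.3],[0,0,0,0,0,0,0.3]])

```text
t: 8.95
position: [0.5097, 0.016, 0.0736]
eef_rot: [-0.01, 0.01, -0.707, 0.707]
wrist_force: [-0.9, -1.1, -3.4]
grip_width: 0.75
```

Run:
```python
from h import *
state()
```

```text
t 8.95 tcp [509.7  16.   73.6] fingers [ 0. -0. -1.] jawyaw -88.35 q [-2.4  8.  95.1 -0.  76.9 86. ] F [-0.9 -1.1 -3.4] g 0.75
```

Underside is about 8 mm up. Lowering slowly.

arm_command(rows=[[0,0,-0.003,0,0,0,0.3],[0,0,-0.002,0,0,0,0.3],[0,0,-0.001,0,0,0,0.3],[0,0,-0.001,0,0,0,0.3],[0,0,-0.0005,0,0,0,0.3],[0,0,0,0,0,0,0.3],[0,0,0,0,0,0,0.3],[0,0,0,0,0,0,0.3],[0,0,0,0,0,0,0.3],[0,0,0,0,0,0,0.3]])

```text
t: 10.2
position: [0.5095, 0.016, 0.0658]
eef_rot: [-0.01, 0.01, -0.707, 0.707]
wrist_force: [-0.0, 1.3, -3.6]
grip_width: 0.742
```

arm_command(rows=[[0,0,-0.0005,0,0,0,0.3],[0,0,-0.0005,0,0,0,0.3],[0,0,-0.0005,0,0,0,0.3],[0,0,0,0,0,0,0.3],[0,0,0,0,0,0,0.3],[0,0,0,0,0,0,0.3],[0,0,0,0,0,0,0.3],[0,0,0,0,0,0,0.3],[0,0,0,0,0,0,0.3],[0,0,0,0,0,0,0.3]])

```text
t: 11.45
position: [0.5098, 0.0159, 0.0654]
eef_rot: [-0.01, 0.01, -0.707, 0.707]
wrist_force: [-2.9, -0.8, 5.5]
grip_width: 0.745
```

In contact (+5.5 N). I open slowly, then rise.

arm_command(rows=[[0,0,0,0,0,0,0.78],[0,0,0,0,0,0,0.85],[0,0,0,0,0,0,0.92],[0,0,0,0,0,0,1],[0,0,0,0,0,0,1],[0,0,0,0,0,0,1],[0,0,0,0,0,0,1],[0,0,0,0,0,0,1],[0,0,0,0,0,0,1],[0,0,0,0,0,0,1]])

```text
t: 12.7
position: [0.5095, 0.0159, 0.0643]
eef_rot: [-0.01, 0.01, -0.707, 0.707]
wrist_force: [-0.1, -0.7, -0.2]
grip_width: 1.004
```

arm_command(rows=[[0,0,0.01,0,0,0,1],[0,0,0.015,0,0,0,1],[0,0,0.018,0,0,0,1],[0,0,0.018,0,0,0,1],[0,0,0.018,0,0,0,1],[0,0,0.015,0,0,0.1,1],[-0.01,0,0.01,0,0,0.15,1],[-0.03,0,0.01,0,0,0.15,1],[-0.05,0,0,0,0,0.15,1],[-0.05,0,0,0,0,0.15,1]])

```text
t: 13.95
position: [0.3683, 0.016, 0.1791]
eef_rot: [-0.254, 0.253, -0.66, 0.66]
wrist_force: [-0.8, -0.2, 0.2]
grip_width: 0.997
```

Run:
```python
from h import *
state()
p,d=read_camera('top'); np.savez('top3.npz',p=p,d=d); X=cloud('top',d); hsv=cv2.cvtColor(p,cv2.COLOR_RGB2HSV)
m=(hsv[...,0]>50)&(hsv[...,0]<80)&(hsv[...,1]>120)&(X[...,2]>.085)&(X[...,2]<.115)&(abs(X[...,1]-.016)<.07)
m=m.astype(np.uint8); c=max(cv2.findContours(m,0,1)[0],key=cv2.contourArea)[:,0]
print(m.sum(), np.median(X[m>0][:,2]), cv2.minAreaRect((on_plane('top',c,.1)[:,:2]*1000).astype(np.float32)))
cv2.imwrite('pics/top3.png',cv2.resize(p[120:300,130:370,::-1],None,fx=3.3,fy=3.3,interpolation=cv2.INTER_CUBIC))
```

```text
t 13.95 tcp [368.3  16.  179.1] fingers [ 0.001 -0.    -1.   ] jawyaw -47.96 q [ -3.3 -22.2 110.1  -0.   92.1  44.7] F [-0.8 -0.2  0.2] g 0.997
301 0.09983693585445597 ((509.3129577636719, 16.522960662841797), (41.984275817871094, 59.50788879394531), 1.6348896026611328)
```

View pics/top3.png

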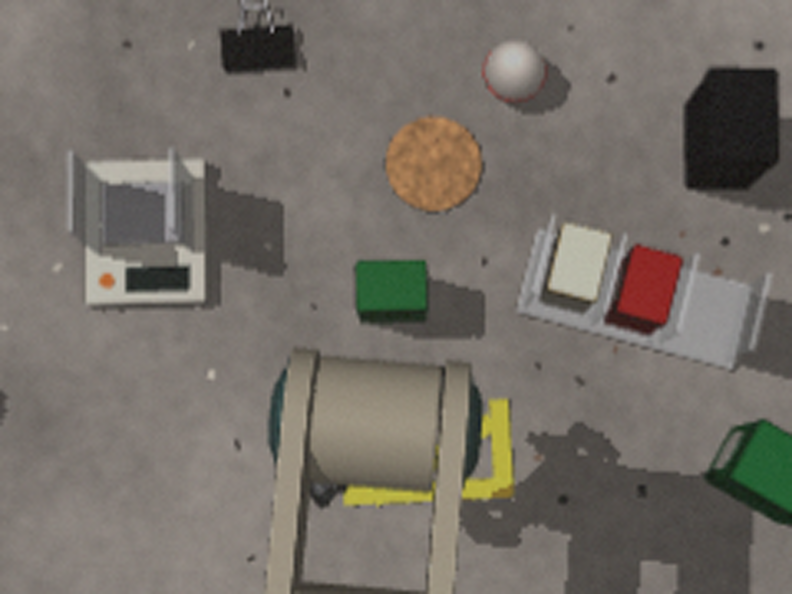

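The tin stands free on the counter at crop (391,290). It measures (509.3, 16.5) mm, yaw 1.6°, which agrees with the TCP to within 1 mm. Other objects look unmoved. Moving over it for the regrasp.

arm_command(rows=[[0.015,0,0,0,0,0.1,1],[0.02,0,0,0,0,0.12,1],[0.02,0,0,0,0,0.12,1],[0.02,0,0,0,0,0.12,1],[0.02,0,0,0,0,0.12,1],[0.02,0,0,0,0,0.12,1],[0.016,0,0,0,0,0.1,1],[0.01,0,0,0,0,0.066,1],[0,0,0,0,0,0,1],[0,0,0,0,0,0,1]])

```text
t: 15.25
position: [0.5103, 0.016, 0.1786]
eef_rot: [0.506, -0.506, 0.494, -0.494]
wrist_force: [-0.5, -1.3, -0.6]
grip_width: 0.998
```

Run:
```python
from h import *
state()
U=(np.array([[470,85],[470,518],[112,518],[112,88]])+.5)/10-.5+[145,160]
P=on_plane('top',U,.022)[:,:2]*1000; print(P.round(1).tolist())
c=P.mean(0); e=(P[0]-P[1]+P[3]-P[2])/2; f=(P[3]-P[0]+P[2]-P[1])/2
print('centre',c,'len',np.linalg.norm(e),np.linalg.norm(f),'yaw',np.degrees(np.arctan2(e[1],e[0])),np.degrees(np.arctan2(-f[0],f[1])),'origin',c+15*e/np.linalg.norm(e))
# guards' top edges in crop: left (65,55)-(65,300), right (370,45)-(370,...)
U=(np.array([[65,55],[65,300],[368,45]])+.5)/10-.5+[145,160]; print((on_plane('top',U,.146)*1000).round(1).tolist())
```

```text
t 15.25 tcp [510.3  16.  178.6] fingers [ 0.  0. -1.] jawyaw 1.3 q [-2.4  2.4 88.5  0.  89.1 -3.7] F [-0.5 -1.3 -0.6] g 0.998
[[636.3, 200.5], [498.1, 193.7], [495.0, 304.8], [631.8, 313.2]]
centre [565.31385229 253.04350741] len 137.6945137464716 111.95026057972522 yaw 3.175544290212532 1.9329583841293825 origin [580.29081978 253.8744374 ]
[[614.6, 300.0, 146.0], [542.7, 295.5, 146.0], [620.3, 212.8, 146.0]]
```

arm_command(rows=[[0,0,-0.01,0,0,0.005,1],[0,0,-0.017,0,0,0,1],[0,0,-0.017,0,0,0,1],[0,0,-0.017,0,0,0,1],[0,0,-0.017,0,0,0,1],[0,0,-0.015,0,0,0,1],[0,0,-0.01,0,0,0,1],[0,0,-0.005,0,0,0,1],[0,0,-0.002,0,0,0,1],[0,0,0,0,0,0,0.8]])

```text
t: 16.5
position: [0.5108, 0.016, 0.0687]
eef_rot: [0.507, -0.507, 0.492, -0.493]
wrist_force: [0.6, 0.4, -0.6]
grip_width: 0.817
```

arm_command(rows=[[0,0,0,0,0,0,0.6],[0,0,0,0,0,0,0.4],[0,0,0,0,0,0,0.2],[0,0,0,0,0,0,0.1],[0,0,0,0,0,0,0.1],[0,0,0,0,0,0,0.1],[0,0,0,0,0,0,0.1],[0,0,0,0,0,0,0.1],[0,0,0,0,0,0,0.1],[0,0,0,0,0,0,0.1]])

```text
t: 17.75
position: [0.5106, 0.0159, 0.0689]
eef_rot: [0.507, -0.507, 0.493, -0.493]
wrist_force: [-3.2, 0.1, 5.5]
grip_width: 0.54
```

Run:
```python
from h import *
state()
g=[]
for _ in range(3):
    g.append(read_camera('top')[0].astype(float).mean(2))
g=np.mean(g,0)
def cross(prof,lo,hi):  # strongest gradient, parabolic subpixel
    k=np.abs(np.diff(cv2.GaussianBlur(prof[None],(5,1),1)[0]))[lo:hi]; i=int(np.clip(k.argmax(),1,len(k)-2))
    a,b,c=k[i-1],k[i],k[i+1]; return lo+i+.5+(a-c)/(2*(a-2*b+c)+1e-9)
L=[];Rr=[];T=[]
for v in range(197,210): L.append([cross(g[v],151,161),v]); Rr.append([cross(g[v],187,197),v])
for u in range(160,180): T.append([u,cross(g[:,u],164,174)])
B=[[u,cross(g[:,u],207,217)] for u in range(160,188)]
for n,a in(('L',L),('R',Rr),('T',T),('B',B)):
    W=on_plane('top',a,.022)[:,:2]*1000
    ax=0 if n in'LR' else 1
    l=cv2.fitLine(W.astype(np.float32),cv2.DIST_HUBER,0,.01,.01).ravel(); print(n,'dir',l[:2].round(4),'pt',l[2:].round(1),'ang',round(np.degrees(np.arctan(l[1]/l[0] if n in 'LR' else -l[0]/l[1])),2))
```

```text
t 17.75 tcp [510.6  15.9  68.9] fingers [ 0. -0. -1.] jawyaw 1.66 q [-2.4  8.5 95.1 -0.  76.3 -4. ] F [-3.2  0.1  5.5] g 0.54
L dir [0.9978 0.0662] pt [520.  306.9] ang 3.79
R dir [0.9976 0.0687] pt [525.4 194.1] ang 3.94
T dir [ 0.0317 -0.9995] pt [633.3 273.1] ang 1.81
B dir [ 0.2143 -0.9768] pt [504.8 249.3] ang 12.37
```

Gripped at 0.54 × 85 = 46 mm across the broad faces, as expected. The scale estimates agree within 2 mm at pan centre ≈ (579.5, 252.7), yaw ≈ 2.5°. Lifting well above the 146 mm guards.

arm_command(rows=[[0,0,0.005,0,0,0,0.1],[0,0,0.012,0,0,0,0.1],[0,0,0.02,0,0,0,0.1],[0,0,0.022,0,0,0,0.1],[0,0,0.022,0,0,0,0.1],[0,0,0.022,0,0,0,0.1],[0,0,0.022,0,0,0,0.1],[0,0,0.022,0,0,0,0.1],[0,0,0.018,0,0,0,0.1],[0,0,0.01,0,0,0,0.1]])

```text
t: 19.15
position: [0.5107, 0.016, 0.2446]
eef_rot: [0.508, -0.507, 0.492, -0.493]
wrist_force: [-0.2, 0.3, -3.6]
grip_width: 0.537
```

arm_command(rows=[[0.004,0.014,0,0,0,0.0015,0.1],[0.007,0.024,0,0,0,0.0015,0.1],[0.008,0.0275,0,0,0,0.0015,0.1],[0.008,0.0275,0,0,0,0.0015,0.1],[0.008,0.0275,0,0,0,0.0015,0.1],[0.008,0.0275,0,0,0,0.0015,0.1],[0.008,0.0275,0,0,0,0.0015,0.1],[0.008,0.0275,0,0,0,0.0015,0.1],[0.0065,0.022,0,0,0,0.0015,0.1],[0.0034,0.0118,0,0,0,0.0015,0.1]])

```text
t: 20.4
position: [0.579, 0.2546, 0.2416]
eef_rot: [-0.511, 0.512, -0.489, 0.488]
wrist_force: [-0.8, 0.3, -3.2]
grip_width: 0.537
```

Run:
```python
from h import *
state()
p,d=read_camera('side'); np.savez('side4.npz',p=p,d=d)
b=np.radians(2.5);c2=np.array([.5795,.2527]); Rb=np.array([[np.cos(b),-np.sin(b)],[np.sin(b),np.cos(b)]])
W=lambda pts,z: proj('side',[[*(c2+Rb@np.array(q)),z] for q in pts])
box=lambda x,y:((x,y),(x,-y),(-x,-y),(-x,y))
polys=[W(box(.029,.038),.036),W(((.055,.058),(.055,-.058),(-.085,-.058),(-.085,.058)),.022),W(box(.036,.042),.146)]
x0,y0,k=205,90,6
im=cv2.resize(p[y0:y0+100,x0:x0+100,::-1],None,fx=k,fy=k,interpolation=cv2.INTER_CUBIC)
for q in polys: cv2.polylines(im,[((q-[x0,y0]+.5)*k).astype(int)],True,(255,0,255),1)
cv2.imwrite('pics/side4.png',im)
```

```text
t 20.4 tcp [579.  254.6 241.6] fingers [-0.002 -0.001 -1.   ] jawyaw 2.62 q [20.4 20.8 60.3  0.  99.  17.8] F [-0.8  0.3 -3.2] g 0.537
```

View pics/side4.png

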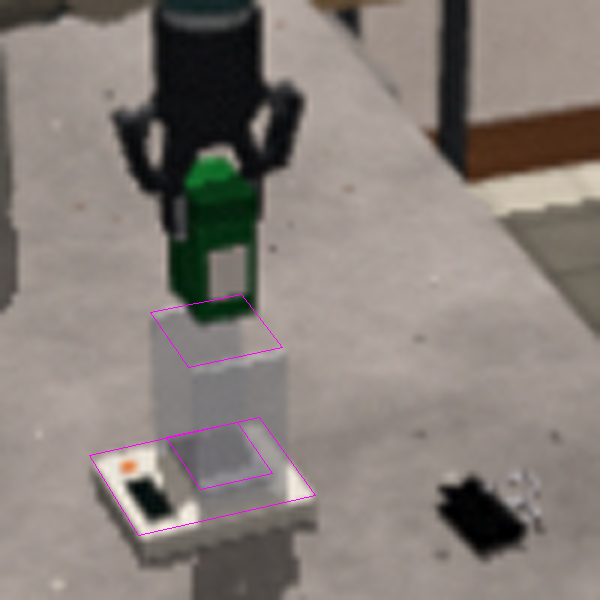

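The side crop shows the predicted outlines on the housing and guards to within about half a pixel. The tin hangs upright at (213,240), above the guards. I trim 2 mm in -y, then descend between the guards to about 8 mm above the pan.

arm_command(rows=[[0.0005,-0.001,0,0,0,0,0.1],[0,-0.001,-0.005,0,0,0,0.1],[0,0,-0.01,0,0,0,0.1],[0,0,-0.01,0,0,0,0.1],[0,0,-0.01,0,0,0,0.1],[0,0,-0.01,0,0,0,0.1],[0,0,-0.01,0,0,0,0.1],[0,0,-0.005,0,0,0,0.1],[0,0,0,0,0,0,0.1],[0,0,0,0,0,0,0.1]])

```text
t: 21.7
position: [0.5802, 0.2508, 0.1839]
eef_rot: [0.511, -0.511, 0.489, -0.489]
wrist_force: [-0.4, 0.3, -3.2]
grip_width: 0.538
```

arm_command(rows=[[0,0.0013,-0.006,0,0,0,0.1],[0,0,-0.01,0,0,0,0.1],[0,0,-0.01,0,0,0,0.1],[0,0,-0.01,0,0,0,0.1],[0,0,-0.01,0,0,0,0.1],[0,0,-0.01,0,0,0,0.1],[0,0,-0.008,0,0,0,0.1],[0,0,-0.005,0,0,0,0.1],[0,0,-0.002,0,0,0,0.1],[0,0,0,0,0,0,0.1]])

```text
t: 22.95
position: [0.58, 0.2521, 0.1125]
eef_rot: [0.511, -0.511, 0.489, -0.489]
wrist_force: [-0.4, 0.2, -2.6]
grip_width: 0.539
```

Run:
```python
from h import *
state()
p,d=read_camera('side'); np.savez('side5.npz',p=p,d=d)
p2,d2=read_camera('top')
A=cv2.resize(p[110:185,210:270,::-1],None,fx=6.5,fy=6.5,interpolation=cv2.INTER_CUBIC)
B=cv2.resize(p2[155:230,140:200,::-1],None,fx=6.5,fy=6.5,interpolation=cv2.INTER_CUBIC)
cv2.imwrite('pics/s5.png',np.hstack([A,B]))
```

```text
t 22.95 tcp [580.  252.1 112.5] fingers [ 0.  0. -1.] jawyaw 2.52 q [20.1 24.5 70.5 -0.  85.  17.6] F [-0.4  0.2 -2.6] g 0.539
```

View pics/s5.png

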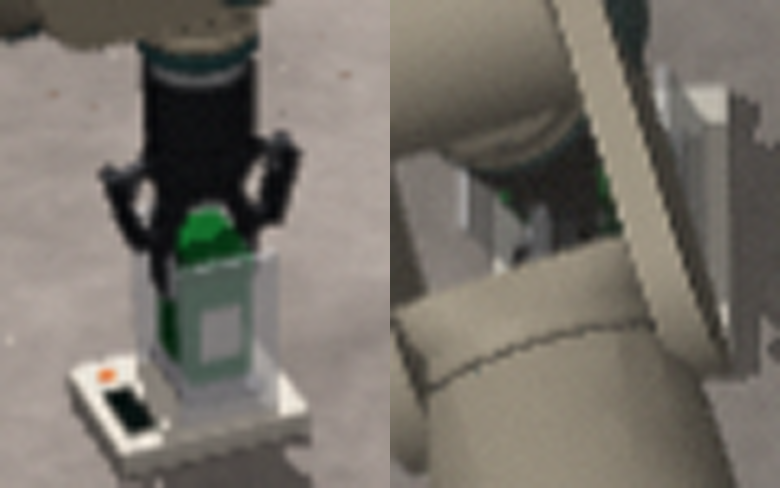

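The tin is between the guards, just above the pan (left panel, around (215,320)). The arm hides most of it in the top view. Lowering gently: underside is at about 43.6 mm and the pan at 36.

arm_command(rows=[[0,0,-0.002,0,0,0,0.1],[0,0,-0.002,0,0,0,0.1],[0,0,-0.001,0,0,0,0.1],[0,0,-0.0005,0,0,0,0.1],[0,0,-0.0005,0,0,0,0.1],[0,0,0,0,0,0,0.1],[0,0,0,0,0,0,0.1],[0,0,0,0,0,0,0.1],[0,0,0,0,0,0,0.1],[0,0,0,0,0,0,0.1]])

```text
t: 24.3
position: [0.5799, 0.2521, 0.1063]
eef_rot: [0.511, -0.511, 0.489, -0.489]
wrist_force: [0.3, 0.4, -4.6]
grip_width: 0.534
```

arm_command(rows=[[0,0,-0.0005,0,0,0,0.1],[0,0,-0.0005,0,0,0,0.1],[0,0,0,0,0,0,0.1],[0,0,0,0,0,0,0.1],[0,0,0,0,0,0,0.1],[0,0,0,0,0,0,0.1],[0,0,0,0,0,0,0.1],[0,0,0,0,0,0,0.1],[0,0,0,0,0,0,0.1],[0,0,0,0,0,0,0.1]])

```text
t: 25.55
position: [0.58, 0.252, 0.1053]
eef_rot: [0.511, -0.511, 0.489, -0.489]
wrist_force: [-0.6, -0.1, -3.9]
grip_width: 0.535
```

arm_command(rows=[[0,0,-0.0005,0,0,0,0.1],[0,0,0,0,0,0,0.1],[0,0,-0.0005,0,0,0,0.1],[0,0,0,0,0,0,0.1],[0,0,0,0,0,0,0.1],[0,0,0,0,0,0,0.1],[0,0,0,0,0,0,0.1],[0,0,0,0,0,0,0.1],[0,0,0,0,0,0,0.1],[0,0,0,0,0,0,0.1]])

```text
t: 26.8
position: [0.58, 0.2522, 0.1049]
eef_rot: [0.511, -0.511, 0.489, -0.489]
wrist_force: [-4.1, -1.0, 5.5]
grip_width: 0.538
```

Contact at TCP 104.9 mm, exactly as predicted. Releasing slowly, then going straight up.

arm_command(rows=[[0,0,0,0,0,0,0.56],[0,0,0,0,0,0,0.62],[0,0,0,0,0,0,0.7],[0,0,0,0,0,0,0.8],[0,0,0,0,0,0,0.9],[0,0,0,0,0,0,0.9],[0,0,0,0,0,0,0.9],[0,0,0,0,0,0,0.9],[0,0,0,0,0,0,0.9],[0,0,0,0,0,0,0.9]])

```text
t: 28.05
position: [0.5799, 0.2521, 0.1043]
eef_rot: [0.511, -0.511, 0.489, -0.489]
wrist_force: [0.5, -0.4, -0.0]
grip_width: 0.9
```

arm_command(rows=[[0,0,0.006,0,0,0,0.9],[0,0,0.012,0,0,0,0.9],[0,0,0.016,0,0,0,0.9],[0,0,0.018,0,0,0,0.9],[0,0,0.018,0,0,0,0.9],[0,0,0.018,0,0,0,0.9],[0,0,0.018,0,0,0,0.9],[0,0,0.018,0,0,0,0.9],[0,0,0.014,0,0,0,0.9],[0,0,0.006,0,0,0,0.9]])

```text
t: 29.3
position: [0.5802, 0.2521, 0.2495]
eef_rot: [0.511, -0.51, 0.489, -0.489]
wrist_force: [0.7, -0.3, -0.4]
grip_width: 0.902
```

arm_command(rows=[[-0.005,-0.01,0,0,0,0,0.9],[-0.015,-0.02,0,0,0,0,0.9],[-0.02,-0.025,0,0,0,0,0.9],[-0.02,-0.025,0,0,0,0,0.9],[-0.02,-0.025,0,0,0,0,0.9],[-0.02,-0.025,0,0,0,0,0.9],[-0.02,-0.025,0,0,0,0,0.9],[-0.015,-0.02,0,0,0,0,0.9],[-0.008,-0.01,0,0,0,0,0.9],[0,0,0,0,0,0,0.9]])

```text
t: 30.55
position: [0.4367, 0.0667, 0.2481]
eef_rot: [0.511, -0.511, 0.489, -0.489]
wrist_force: [0.3, 0.2, 0.2]
grip_width: 0.895
```

Run:
```python
from h import *
state()
p,d=read_camera('top'); X=cloud('top',d); hsv=cv2.cvtColor(p,cv2.COLOR_RGB2HSV)
m=((hsv[...,0]>50)&(hsv[...,0]<80)&(hsv[...,1]>120)&(X[...,2]>.12)&(X[...,2]<.15)&(X[...,1]>.2)&(X[...,1]<.31)).astype(np.uint8)
c=max(cv2.findContours(m,0,1)[0],key=cv2.contourArea)[:,0]
print(m.sum(), np.percentile(X[m>0][:,2],[5,50,95]).round(4), cv2.minAreaRect((on_plane('top',c,.136)[:,:2]*1000).astype(np.float32)))
p2,_=read_camera('side')
A=cv2.resize(p2[125:185,210:270,::-1],None,fx=6.5,fy=6.5,interpolation=cv2.INTER_CUBIC)
B=cv2.resize(p[160:220,140:200,::-1],None,fx=6.5,fy=6.5,interpolation=cv2.INTER_CUBIC)
cv2.imwrite('pics/end.png',np.hstack([A,B]))
```

```text
t 30.55 tcp [436.7  66.7 248.1] fingers [ 0.  0. -1.] jawyaw 2.46 q [  3.9 -10.8  93.    0.   97.7   1.4] F [0.3 0.2 0.2] g 0.895
298 [0.1317 0.1364 0.1412] ((578.2559814453125, 251.86964416503906), (41.95112228393555, 61.18291473388672), 5.020390510559082)
```

View pics/end.png

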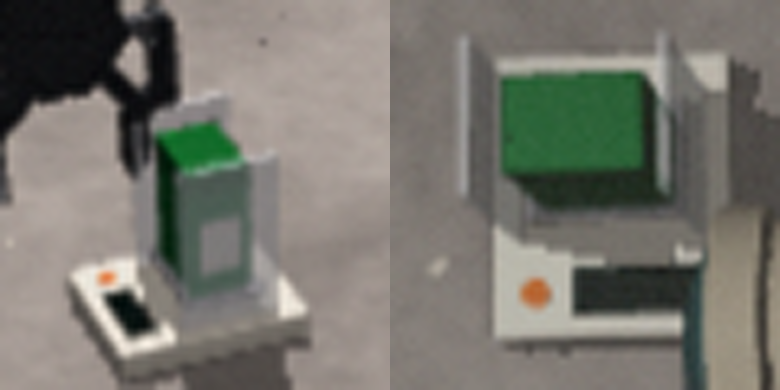

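The tin stands upright on the pan. In the top panel, the right gap (guard at 664, lid edge at 645) looks smaller than the left (463 and 502). I check the guard midline numerically.

Run:
```python
from h import *
p,_=read_camera('top'); p=p.astype(float); g=p.mean(2)
hs=cv2.cvtColor(p.astype(np.uint8),cv2.COLOR_RGB2HSV); gr=((hs[...,0]>50)&(hs[...,0]<80)&(hs[...,1]>100))
def peak(r,lo,hi):
    k=r[lo:hi]; i=int(np.clip(k.argmax(),1,len(k)-2)); a,b,c=k[i-1:i+2]; return lo+i+np.clip((a-c)/(2*(a-2*b+c)+1e-9),-.5,.5)
L=[];Q=[]
for v in range(168,190):
    L.append([peak(g[v],148,156),v]); Q.append([peak(g[v],238-60,188),v])
for a in(L,Q):
    W=on_plane('top',a,.146)[:,:2]*1000; k=W[np.abs(W[:,1]-np.median(W[:,1]))<5]
    s=np.polyfit(k[:,0],k[:,1],1); print(len(k),'y at x=579:',np.polyval(s,579).round(1),'yaw',np.degrees(np.arctan(s[0])).round(2))
# lid side edges at half-green transitions
for v in (174,177,180,183):
    r=p[v,:,1]-p[v,:,0]; n=r[162:172].mean()/2
    i=next(u for u in range(150,170) if r[u]<n<=r[u+1]); j=next(u for u in range(170,190) if r[u]>=n>r[u+1])
    e=[[i+(n-r[i])/(r[i+1]-r[i]),v],[j+(r[j]-n)/(r[j]-r[j+1]),v]]; print((on_plane('top',e,.136)[:,:2]*1000).round(1).tolist())
```

```text
22 y at x=579: 298.6 yaw 3.29
21 y at x=579: 210.5 yaw 6.23
[[590.7, 284.3], [592.6, 221.8]]
[[581.8, 283.8], [583.7, 221.1]]
[[573.0, 283.1], [574.8, 220.5]]
[[564.1, 282.9], [566.0, 219.9]]
```

The guards' midline is at y = 254.5 (spacing 88.1 mm, expected 88) and the tin's centre is at 252.3. It is 2.2 mm off centre with 6 mm to spare, and x and yaw agree. Regrasping would risk more than it gains, so I hand in.

```bash
python3 -c "
from workcell import env
print(env.hand_in())"
```

```text
the job is handed in; nothing more can be done
None
```

The green tin is standing upright on the scale's pan between the guards, released, and the job is handed in at about 31 s of the 64 s allowed. I took it from the rack by its narrow faces and stood it on the bare counter at about (0.51, 0.016). I then let go and took it again by its broad faces.

**Last checks**
- **Height:** the lid is at 136.4 mm, against 136 mm expected for a tin resting on the pan.
- **Contact:** on touching the pan the wrist force was only about 5 N, and the fingers are clear of the tin.
- **Centring:** the tin sits about 2 mm off centre towards −y and within about 2 mm in x, with 6 mm to spare all round. I left it rather than risk another grasp.

**Where the measurements disagreed**
- **Pan centre, y:** estimates ran from 250.5 to 254.5 mm. The last one, from the guards' midline, is the most consistent, as its 88.1 mm spacing matches the true 88 mm.
- **Scale yaw:** most estimates fell between 1.7° and 4°. The right guard's line gave 6.2° and the housing's front edge 12.4°; I set both aside as bad edge fits.
- **Tin yaw:** the final lid outline gave 5.0°, its edges about 3°, and the gripper was at 2.5°. This leaves the corners inside the pan.
- **Other objects:** none looked moved in the mid-task picture from above. I did not measure them again at the end.

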